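# Locate a flat bar in the welding jig and snap the hold-down strap shut

## Robot

A 7-joint arm with a two-finger parallel gripper is mounted at the origin on the work surface. World frame = base frame: x ahead of the robot, y to its left, z up, the work surface at z = 0. Lengths are in m, angles in rad, forces in N, time in s.
With the tool pointing down it reaches from about 0.425 to 0.925 m from the base axis. Payload 6.8 kg.
Tool frame: the origin (TCP) lies midway between the tips of the shut fingers; the grasp point (between the pads) lies 19 mm behind it (r.grip_depth is the distance from the TCP to the grasp point, in m); z points along the fingers, y is the line along which they close (so a half turn about z gives the same grasp; the last joint's range is limited). The gripper opens to 85 mm and grips with 20 to 120 N. Pads are 22 mm wide; open, the fingers measure 114 mm over their backs; the gripper's body (76 mm by 85 mm) begins 54 mm behind the grasp point. The pads swing forward as they close: fully open they stand 13 mm farther back than shut.
Start: joints at [-1.279, 0.477, 0.022, 1.555, -0.011, 1.109, -0.083], TCP at [0.263, 0.622, 0.231] pointing down, gripper open.
Joint ranges: [-2.96, 2.96], [-0.34, 2.1], [-1.41, 1.46], [0.24, 2.44], [-1.37, 4.51], [0.17, 1.92], [-2.96, 2.96]. Speed limits (rad/s): [2.39, 2.39, 3.14, 3.14, 3.14, 3.14, 3.14].

## Interface

Orientations are given as a rotation vector (axis times angle).
In Python, from bench import telemetry, grab_frame, calibration, order, silhouettes, r gives the robot as it stands.
- The arm moves only by the tool apply_moves, never from a script. Its argument "moves" is a list of rows, each a list of 7 numbers: the turn, a rotation vector about the tool's x, y, z scaled (see below), then the shift along the tool's x, y, z scaled (see below), then the opening, from -1 (shut) to 1 (fully open). A call has exactly 8 rows; each row shifts and turns the commanded pose from where the row before left it, along the tool's axes as they then stand; what a row does not reach is not made up. The controller multiplies each number of a shift by 1000 mm and each number of a turn by 6 degrees. A row lasts 1/12 s, in which the tool goes at most 41.7 mm and 7.16 degrees, less where a joint would pass 70% of its speed; a pose out of reach is approached as far as the arm can. A call with a number of a shift or a turn outside -1 to 1 is refused whole. A call with a gripper value outside its range is refused whole. The fingers move at their own pace and stop on an object; "grip_force" is the grip in N (left out, the last holds). Time passes only in rows, so rows that do not move let the fingers close, or fill a call up. It gives the time, the measured TCP pose, the force, the opening and the grip force at its end, in the units of the state.
- telemetry.get_obs(): the state, without advancing time (a new reading comes with each control period).
- grab_frame(name): name is "side" or "top" or "wrist"; returns the picture (480x640x3 uint8, blue, green, red); there is no depth.
- calibration(name): a dict with "fx", "fy", "cx", "cy" (pixels), "k1" (the pictures are not rectified: a ray, as slopes to the right and down, at radius r is drawn at 1 + k1 r^2 times it, then the intrinsics apply), "world_from_camera" (4x4, takes a point from camera to world coordinates); the wrist camera has in their place "mount" (4x4, takes a point from camera to tool coordinates, whose origin is the TCP and whose axes are the flange's). Camera axes: x right, y down, z forward; pixel columns grow to the right and rows downward; lengths in m; the calibration is good to about 2 mm. A picture is of the moment at which its call begins: read the wrist's pose just before it. calibration takes no time and is no camera call.
- order.hand_in(): hands the job in; it is judged then, once.
Trained networks look in the newest picture that a camera, given by its name, has taken for a name from the list of things; names that differ only in an ending like _2 or _b are one class to them, and where a whole thing is asked for, a point or a joint stands for the part that bears it (a point fixed in the world has none). Each returns a list of dicts, best first, with "p" (0 to 1); they miss things now and then, are a little off and sometimes report something else, mostly with a low value. They report only what shows in the picture. A call takes as long as a camera call.
- silhouettes(thing, camera): "mask" (480x640 bool, what is visible of it) and "extent" ([centre column, centre row, width, height] in pixels, round what is visible of it).
The state is a dict: "clock": time; "joints": joint angles; "qvel": joint speeds; "tau": joint torques, N m; "tcp_pos": TCP position; "orientation": TCP orientation; "contact_force": force on the tool from outside, world axes, zero at the start; "moment": the same for the moment, N m; "grip_width": finger opening in m; "gripper_force": force on a finger pad.
Only numpy, scipy, OpenCV 4.12 (cv2) and the standard library are available. Lean on these libraries where they do the work, as an engineer would, in place of code of your own. Each camera call takes 0.05 s, during which the arm holds its last target. There are 200 camera calls.

## Task

Push the loose steel flat bar along the jig plate until it sits square and flush in the corner: long side against the fence and end against the stop, under the raised strap. Then press the hinged strap down over it until it clicks behind the catch and stays shut by itself; the torch rest bar hangs over its thumb pad, so come in at a slant. Leave the wrench, the tin and the steel block where they are.

Things in the scene. Friction and masses are not known exactly. Their poses are not given: they have to be found in the camera images.
- jig: Fixed steel welding jig. Origin at table level near the middle of its base plate; x points to the robot's right (within 15 degrees), y away from the robot, z up. All jig coordinates below are mm in this frame. Plate: x -90 to 90, y -160 to 150, top at z=10.
- inner_corner (a point): Inner corner of fence and stop on the plate's top, at (30, 90, 10) in the jig's frame; axes as the jig's. Fence: a strip along y from y=-130 to 100, left face at x=30, top z=26, 8 mm thick. End stop: near face at y=90, from x=-16 to 38, 10 mm thick, top z=26.
- corner_home (a point): Point fixed to the jig at (15, 40, 18) mm in its frame: where the middle of the flat bar (8 mm above its underside) lies when it is flush against fence and stop. Axes as the jig's.
- torch_rest (a point): Point at (54, 65, 148) in the jig's frame, on the axis of the torch rest: a fixed round steel bar 20 mm thick hanging over the strap's thumb pad, along y from y=0 (free end) to its upright post at x=54, y=125.
- flat_bar: The loose steel flat bar, 30 mm (its x) by 100 mm (its y) by 16 mm high, about 0.38 kg, lying on the jig plate. Origin at the centre of its underside (10 mm above the table). Slides freely under strap and cheeks (3 mm clearance).
- strap (a joint): Angle of the hinged steel hold-down strap, rad: 0 is fully shut (level), it grows as the strap lifts; found half open. Its free end points along the jig's +x. A spring pushes it up unless caught. The catch snaps over its nose at about 0.08; held shut it rests below 0.03. Takes about 10 to 15 N at the thumb pad.
- strap_hinge (a point): Centre of the strap's hinge, at (-16, 65, 32) in the jig's frame; hinge axis along the jig's y. The hinge post fills x -26 to -8, y 49 to 81; above it two cheeks flank the strap: x -26 to 9, z 29 to 55, 32 mm wide over both, 20 mm between.
- strap_pad (a point): Centre of the top of the strap's thumb pad, where to press: a raised block 18 mm (along the strap) by 24 mm wide, 58 mm out from the hinge, 11 mm above the hinge line. x points along the strap to its nose, z out of the pad. Strap 18 mm wide, 6 mm thick, nose end 78 mm from the hinge.
- catch (a point): Sprung brass catch that snaps over the strap's nose, at (64, 65, 38) in the jig's frame. The grey catch block behind it: x 70 to 90, y 50 to 80, top z=44.
- wrench: Bystander: open-ended steel wrench, 170 mm long, lying left of the jig. Origin under its middle.
- offcut: Bystander: solid steel block 50 by 75 by 35 mm on the table, right of the jig. Origin at the centre of its underside.
- tin: Bystander: closed metal tin, 66 mm across, 100 mm high, standing right of the jig. Origin at the centre of its underside.

How it is judged:
By the outcome, as a careful person would: the job done as asked, in the order asked, and still so for the second after the job is handed in, with the robot touching nothing.
It also fails if it takes over 53 s, if anything falls off the work surface, if the arm or the gripper's body presses on something with over 40 N, if the wrist force passes 120 N, or if a joint passes its speed limit or range.

## Working session

There is one attempt and no reset: what is moved stays moved. The work goes in short steps, Python scripts to look and compute and a tool call to move; the robot and the scene stay as the last step left them, time stands still between calls to the robot, and variables do not carry over. Pictures are saved under pics/ and viewed, at most 10 in all, crops included, and the job is handed in when it is done.

Besides the shell and the picture viewer there is one more tool, called after "Call:" in YAML: its name, and indented under it one key for each argument. apply_moves: Moves the arm, as the interface text tells. Its arguments: {"type":"object","properties":{"moves":{"type":"array"},"grip_force":{"type":"number"}},"required":["moves"]}

```bash
ls; mkdir -p pics
python3 - <<'E'
from bench import telemetry, grab_frame, calibration, order, silhouettes, r
import cv2,numpy as np
np.set_printoptions(precision=4,suppress=True)
o=telemetry.get_obs();print(o['clock'],o['tcp_pos'],o['orientation'],o['grip_width'],r.grip_depth)
a=grab_frame('top');b=grab_frame('side')
cv2.imwrite('pics/top.png',a);cv2.imwrite('pics/side.png',b)
for c in ('top','side','wrist'):print(c,calibration(c))
for c in ('top','side'):
  for t in ('jig','flat_bar','strap','torch_rest','catch'):
    try:
      for s in silhouettes(t,c)[:2]:print(c,t,s['p'],s['extent'])
    except Exception as e:print(t,e)
E
```

```text
pics
0.0 [0.2625 0.6212 0.2303] [-0.6237 -3.0788  0.0029] 0.0853647411090964 0.0187
top {'fx': 504.40533177600366, 'fy': 504.40533177600366, 'cx': 326.1596878384241, 'cy': 240.15384549180786, 'k1': -0.1382274571714845, 'world_from_camera': array([[ 0.0067, -0.9977,  0.0667,  0.5632],
       [-0.9997, -0.0082, -0.0213,  0.016 ],
       [ 0.0218, -0.0666, -0.9975,  0.8206],
       [ 0.    ,  0.    ,  0.    ,  1.    ]])}
side {'fx': 597.2537350825608, 'fy': 597.2537350825608, 'cx': 328.3188692598491, 'cy': 242.56003600770273, 'k1': -0.18098020490251776, 'world_from_camera': array([[-0.9293, -0.2464,  0.2752,  0.3569],
       [-0.3689,  0.6573, -0.6571,  0.6134],
       [-0.0189, -0.7122, -0.7018,  0.7661],
       [ 0.    ,  0.    ,  0.    ,  1.    ]])}
wrist {'fx': 362.00835399414757, 'fy': 362.00835399414757, 'cx': 321.3335853755066, 'cy': 238.28323132563773, 'k1': -0.019598379147330598, 'mount': array([[ 0.0002, -0.9465, -0.3226,  0.0821],
       [ 1.    ,  0.0001,  0.0001, -0.0011],
       [-0.0001, -0.3226,  0.9465, -0.1431],
       [ 0.    ,  0.    ,  0.    ,  1.    ]])}
top jig 0.67 [293.9, 252.5, 131.2, 211.4]
top flat_bar 0.79 [278.5, 268.2, 32.7, 63.5]
top strap 0.73 [297.6, 209.6, 44.5, 18.9]
top strap 0.23 [295.5, 254.2, 130.4, 210.4]
top torch_rest 0.63 [296.1, 254.0, 133.3, 210.8]
top catch 0.73 [296.4, 253.3, 127.8, 210.2]
top catch 0.72 [277.7, 266.5, 33.4, 63.0]
side jig 0.91 [329.2, 291.6, 208.1, 173.9]
side flat_bar 0.55 [331.4, 326.1, 65.1, 21.1]
side strap 0.79 [292.4, 280.6, 20.4, 48.1]
side torch_rest 0.9 [328.9, 295.0, 205.1, 173.8]
side catch 0.55 [326.9, 295.2, 208.1, 172.4]
```

View pics/top.png

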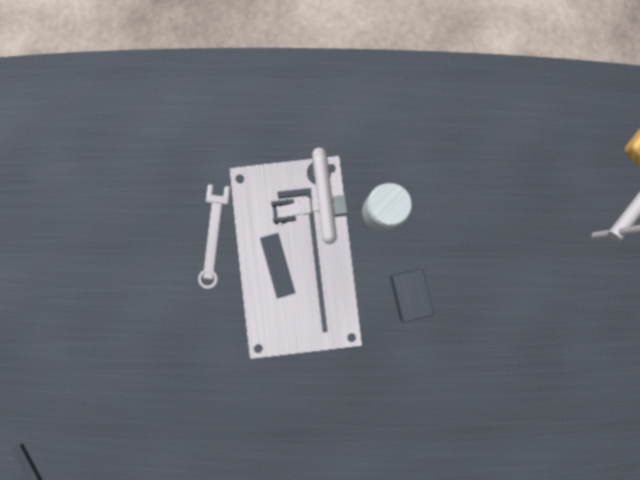

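View pics/side.png

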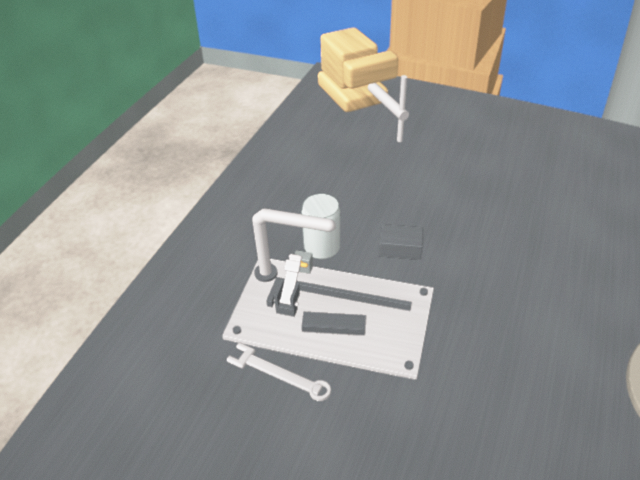

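The top view shows the jig plate with corners near (231,168), (339,156), (361,346) and (250,358). The bar lies at (278,266), turned about 15°, and the torch rest runs from (319,155) to (329,238). The side view shows the strap half open at (292,281) and the bar at (333,323). Next I'll fit the jig and bar poses by edge alignment.

```bash
cat > h.py <<'E'
from bench import telemetry, grab_frame, calibration, order, silhouettes, r
import cv2,numpy as np
from scipy.optimize import least_squares
from scipy.spatial.transform import Rotation as R
np.set_printoptions(precision=4,suppress=True)
def cam(c,obs=None):
    k=calibration(c)
    if c!='wrist': T=k['world_from_camera']
    else:
        W=np.eye(4);W[:3,:3]=R.from_rotvec(obs['orientation']).as_matrix();W[:3,3]=obs['tcp_pos'];T=W@k['mount']
    return k,np.linalg.inv(T)
def proj(K,P):
    k,Ti=K;q=np.asarray(P)@Ti[:3,:3].T+Ti[:3,3];s=q[:,:2]/q[:,2:];s=s*(1+k['k1']*(s**2).sum(1,keepdims=True))
    return s*[k['fx'],k['fy']]+[k['cx'],k['cy']]
def place(p,P):  # p=x,y(m),yaw of local x ; P mm
    P=np.asarray(P)/1e3;c,s=np.cos(p[2]),np.sin(p[2])
    return np.c_[p[0]+c*P[:,0]-s*P[:,1],p[1]+s*P[:,0]+c*P[:,1],P[:,2]]
def edgefit(p,segs,views,rng=(7,4,3),sign=None):
    """segs: list of (A,B,camset); align projected segments to strongest gradient"""
    for w in rng:
        rows=[]
        for A,B,cs in segs:
            t=np.linspace(.06,.94,30)[:,None];P=np.array(A)*(1-t)+np.array(B)*t
            for c in cs:
                K,g=views[c];u=proj(K,place(p,P));d=u[-1]-u[0];n=np.array([-d[1],d[0]])/np.hypot(*d)
                o=np.arange(-w,w+.01,.5);m=(u[:,None]+o[None,:,None]*n).astype(np.float32)
                v=cv2.remap(g,m[...,0],m[...,1],cv2.INTER_LINEAR);G=np.abs(np.gradient(v,axis=1))
                i=G.argmax(1);ok=G.max(1)>4
                for j in np.where(ok)[0]: rows.append((P[j],c,n,u[j]+o[i[j]]*n))
        P=np.array([x[0] for x in rows]);C=np.array([x[1] for x in rows]);N=np.array([x[2] for x in rows]);U=np.array([x[3] for x in rows])
        def f(p):
            e=np.zeros(len(P))
            for c in set(C): s=C==c;e[s]=((proj(views[c][0],place(p,P[s]))-U[s])*N[s]).sum(1)
            return e
        S=least_squares(f,p,loss='soft_l1',f_scale=.7,x_scale=[.01,.01,.02]);p=S.x
    return p,np.median(np.abs(f(p))),len(P)
def gray(im): return cv2.GaussianBlur(cv2.cvtColor(im,cv2.COLOR_BGR2GRAY),(3,3),.7).astype(np.float32)
def jig2w(J,P): return place(J,P)
E
cat > a.py <<'E'
from h import *
V={c:(cam(c),gray(cv2.imread(f'pics/{c}.png'))) for c in('top','side')}
k,Ti=V['top'][0]
def pix2w(u,z):
    f=lambda q:(proj(V['top'][0],[[q[0],q[1],z]])[0]-u);return least_squares(f,[.55,.05]).x
c=[pix2w(np.array(u,float),.01) for u in((231,168),(339,156),(361,346),(250,358))]
m=np.mean(c,0);d=(c[1]-c[0]+c[2]-c[3]);yaw=np.arctan2(d[1],d[0])
J0=np.array([m[0]+.005*np.sin(yaw)*-1*-1*0,m[1],yaw]);
J0[:2]-=place([0,0,yaw],[[0,-5,0]])[0,:2]
b=[(-90,-160),(90,-160),(90,150),(-90,150)]
seg=[((*b[0],10),(*b[1],10)),((*b[1],10),(*b[2],10)),((*b[2],10),(*b[3],10)),((*b[3],10),(*b[0],10))]
segs=[(*seg[0],'T'),(*seg[1],'T'),(*seg[2],'T'),(*seg[3],'T')]
for nm,cs in(('top',['top']),('side',['side']),('both',['top','side'])):
    J,e,n=edgefit(J0,[(a,b_,cs) for a,b_,_ in segs],V);print(nm,J,e,n)
np.save('J.npy',J)
# bar
q=pix2w(np.array((278,266.)),.026);B0=np.array([*q,J[2]+np.radians(8)])
z=26;bb=[(-15,-50,z),(15,-50,z),(15,50,z),(-15,50,z)]
for nm,cs in(('top',['top']),('side',['side']),('both',['top','side'])):
    B,e,n=edgefit(B0,[(bb[i],bb[(i+1)%4],cs) for i in range(4)],V,rng=(5,3,2))
    dx=B[:2]-J[:2];cc,s=np.cos(J[2]),np.sin(J[2]);print(nm,B,e,n,'jig',(cc*dx[0]+s*dx[1])*1e3,(-s*dx[0]+cc*dx[1])*1e3,np.degrees(B[2]-J[2]))
out=[]
for c in('top','side'):
    im=cv2.resize(cv2.imread(f'pics/{c}.png'),None,fx=3,fy=3,interpolation=cv2.INTER_CUBIC)
    def dr(p,pts,col):
        u=proj(V[c][0],place(p,pts));cv2.polylines(im,[np.round((u+.5)*3-.5).astype(int)],True,col,1)
    dr(J,[(*x,10) for x in b],(0,0,255));dr(B,bb,(0,255,0));dr(J,[(30,-130,26),(38,-130,26),(38,100,26),(30,100,26)],(255,0,0))
    for th in(.3,.5,.7):
        C,S=np.cos(th),np.sin(th);dr(J,[(-16+C*a-S*11,y,32+S*a+C*11) for a,y in((49,53),(67,53),(67,77),(49,77))],(0,int(255*th/.7),255))
    dr(J,[(54,0,148),(54,125,148)],(255,255,0))
    u=proj(V[c][0],place(J,[(0,0,20)]))[0]*3;x,y=np.clip(u.astype(int)-[300,300],0,None);out.append(im[y:y+590,x+100-60:x+100+339])
cv2.imwrite('pics/o1.png',np.hstack(out));print([m for m in dir(r) if m[0]!='_'])
E
python3 a.py
```

```text
top [ 0.5969  0.0501 -1.4467] 0.030205747180130672 116
side [ 0.5961  0.0561 -1.4464] 0.44099338406994487 116
both [ 0.5967  0.0509 -1.4479] 0.4854487920825754 233
top [ 0.5764  0.076  -1.2835] 0.027357033655007367 120 jig -27.38688072685995 -17.127694897717074 9.418056914579145
side [ 0.5755  0.0783 -1.2799] 0.03630914759789919 93 jig -29.748352622422583 -17.68732428226039 9.623111563474865
both [ 0.5762  0.0764 -1.2803] 0.4511677984980682 212 jig -27.80444428594033 -17.254007879850878 9.602000531173784
['Unreachable', 'grip_depth']
```

View pics/o1.png

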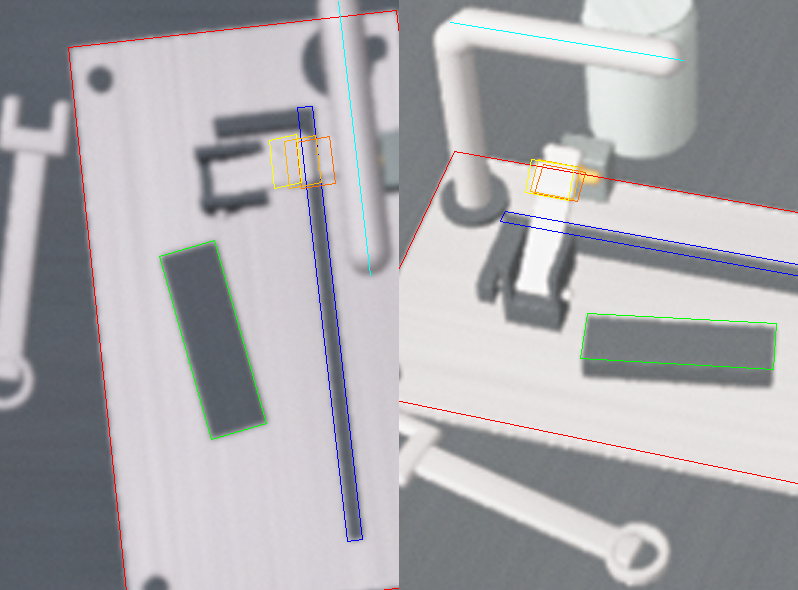

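```bash
cat > plan.py <<'E'
import sys
from h import *
J=np.array([.5968,.0503,-1.447])
def jig_R(): c,s=np.cos(J[2]),np.sin(J[2]);return np.array([[c,-s,0],[s,c,0],[0,0,1.]])
def toolR(tilt): # body leaning to jig -x by tilt deg
    return jig_R()@R.from_euler('y',-tilt,degrees=True).as_matrix()@np.array([[-1,0,0],[0,1,0],[0,0,-1.]])
def state():
    o=telemetry.get_obs();A=jig_R();p=A.T@(np.array(o['tcp_pos'])-[J[0],J[1],0])*1e3
    M=R.from_rotvec(o['orientation']).as_matrix();F=A.T@np.array(o['contact_force'])
    return o,p,M,F
def plan(tgt,tilt,n=8,show=True):
    """tgt: jig mm. rows of tool-frame moves"""
    o,p,M,F=state();A=jig_R();E=toolR(tilt);rv=R.from_matrix(M.T@E).as_rotvec(degrees=True)
    print('t',round(o['clock'],2),'jig p',p.round(1),'F jig',F.round(1),'w',round(o['grip_width'],4),'turn left',rv.round(2),'q',np.round(o['joints'],2))
    d=A@(np.array(tgt)-p)
    for i in range(n):
        Mi=M@R.from_rotvec(rv*i/n,degrees=True).as_matrix()
        if show: print((rv/n/6).round(2).tolist(),(Mi.T@d/n/1e3).round(4).tolist())
if __name__=='__main__':
    a=[float(x) for x in sys.argv[1:]];plan(a[:3],a[3],int(a[4]))
E
python3 plan.py -75 -17 170 0 16
```

```text
t 0.6 jig p [-608.3 -260.9  231.3] F jig [ 0.5 -0.1  0.3] w 0.0854 turn left [ 0. -0. 60.] q [-1.28  0.48  0.02  1.56 -0.01  1.11 -0.08]
[0.0, -0.0, 0.62] [-0.0299, -0.0212, 0.0038]
[0.0, -0.0, 0.62] [-0.0312, -0.0192, 0.0038]
[0.0, -0.0, 0.62] [-0.0324, -0.0172, 0.0038]
[0.0, -0.0, 0.62] [-0.0334, -0.015, 0.0038]
[0.0, -0.0, 0.62] [-0.0344, -0.0128, 0.0038]
[0.0, -0.0, 0.62] [-0.0351, -0.0105, 0.0038]
[0.0, -0.0, 0.62] [-0.0357, -0.0082, 0.0038]
[0.0, -0.0, 0.62] [-0.0362, -0.0058, 0.0038]
[0.0, -0.0, 0.62] [-0.0365, -0.0035, 0.0038]
[0.0, -0.0, 0.62] [-0.0366, -0.0011, 0.0038]
[0.0, -0.0, 0.62] [-0.0366, 0.0013, 0.0038]
[0.0, -0.0, 0.62] [-0.0365, 0.0037, 0.0038]
[0.0, -0.0, 0.62] [-0.0361, 0.0061, 0.0038]
[0.0, -0.0, 0.62] [-0.0357, 0.0085, 0.0038]
[0.0, -0.0, 0.62] [-0.035, 0.0108, 0.0038]
[0.0, -0.0, 0.62] [-0.0343, 0.013, 0.0038]
```

Call:
apply_moves:
  moves:
    - [0, 0, 0.62, -0.03, -0.021, 0.004, 0.4]
    - [0, 0, 0.62, -0.031, -0.019, 0.004, 0.4]
    - [0, 0, 0.62, -0.032, -0.017, 0.004, 0.4]
    - [0, 0, 0.62, -0.033, -0.015, 0.004, 0.4]
    - [0, 0, 0.62, -0.034, -0.013, 0.004, 0.4]
    - [0, 0, 0.62, -0.035, -0.01, 0.004, 0.4]
    - [0, 0, 0.62, -0.036, -0.008, 0.004, 0.4]
    - [0, 0, 0.62, -0.036, -0.006, 0.004, 0.4]
  grip_force: 60

```text
clock: 1.27
tcp_pos: [0.4175, 0.3725, 0.1995]
orientation: [1.398, 2.813, 0.001]
contact_force: [0.3, 1.0, -0.6]
grip_width: 0.0599
gripper_force: 0.0
```

Call:
apply_moves:
  moves:
    - [0, 0, 0.62, -0.036, -0.003, 0.004, 0.4]
    - [0, 0, 0.62, -0.037, -0.001, 0.004, 0.4]
    - [0, 0, 0.62, -0.037, 0.001, 0.004, 0.4]
    - [0, 0, 0.62, -0.036, 0.004, 0.004, 0.4]
    - [0, 0, 0.62, -0.036, 0.006, 0.004, 0.4]
    - [0, 0, 0.62, -0.035, 0.008, 0.004, 0.4]
    - [0, 0, 0.62, -0.035, 0.011, 0.004, 0.4]
    - [0, 0, 0.62, -0.034, 0.013, 0.004, 0.4]

```text
clock: 1.93
tcp_pos: [0.5726, 0.1254, 0.1674]
orientation: [2.073, 2.36, 0.001]
contact_force: [0.7, 0.7, -0.4]
grip_width: 0.06
gripper_force: 0.0
```

```bash
python3 plan.py -75 -17 40 0 4
```

```text
t 1.93 jig p [-77.5 -14.8 167.4] F jig [-0.6  0.8 -0.4] w 0.06 turn left [ 0.04 -0.02  0.31] q [-0.62  0.42  0.39  1.86 -0.2   0.9  -0.01]
[0.0, -0.0, 0.01] [-0.0006, -0.0006, 0.0319]
[0.0, -0.0, 0.01] [-0.0006, -0.0006, 0.0319]
[0.0, -0.0, 0.01] [-0.0006, -0.0006, 0.0319]
[0.0, -0.0, 0.01] [-0.0006, -0.0006, 0.0319]
```

Call:
apply_moves:
  moves:
    - [0, 0, 0, 0, -0.001, 0.032, 0.4]
    - [0, 0, 0, 0, -0.001, 0.032, 0.4]
    - [0, 0, 0, 0, 0, 0.032, 0.4]
    - [0, 0, 0, 0, 0, 0.028, 0.4]
    - [0, 0, 0, 0, 0, 0.015, 0.4]
    - [0, 0, 0, 0, 0, 0.008, 0.4]
    - [0, 0, 0, 0, 0, 0.003, 0.4]
    - [0, 0, 0, 0, 0, 0, 0.4]

```text
clock: 2.6
tcp_pos: [0.57, 0.1266, 0.0173]
orientation: [2.07, 2.363, 0.0]
contact_force: [-0.7, 0.0, 0.1]
grip_width: 0.0597
gripper_force: 0.0
```

```bash
python3 plan.py -40 -17 15 0 1
python3 - <<'E'
from h import *
cv2.imwrite('pics/w1.png',grab_frame('wrist')); 
s=silhouettes('flat_bar','wrist');print([(x['p'],x['extent']) for x in s])
E
```

```text
t 2.6 jig p [-79.  -17.2  17.3] F jig [-0.1 -0.7  0.1] w 0.0597 turn left [0.   0.   0.48] q [-0.55  0.63  0.3   1.94 -0.3   0.62  0.08]
[0.0, 0.0, 0.08] [-0.039, -0.0001, 0.0023]
[(0.93, [321.2, 397.4, 172.5, 78.3])]
```

View pics/w1.png

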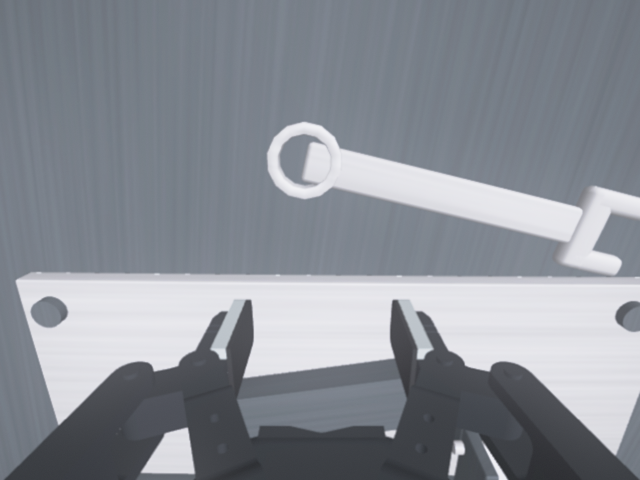

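The wrist view shows both fingers, at columns 235 and 410, standing left of the bar (centre 321,397). The bar spans both fingers, so I'll push toward the fence.

Call:
apply_moves:
  moves:
    - [0, 0, 0.08, -0.008, 0, 0.002, 0.4]
    - [0, 0, 0, -0.008, 0, 0, 0.4]
    - [0, 0, 0, -0.007, 0, 0, 0.4]
    - [0, 0, 0, -0.007, 0, 0, 0.4]
    - [0, 0, 0, -0.007, 0, 0, 0.4]
    - [0, 0, 0, -0.007, 0, 0, 0.4]
    - [0, 0, 0, -0.006, 0, 0, 0.4]
    - [0, 0, 0, -0.004, 0, 0, 0.4]

```text
clock: 3.37
tcp_pos: [0.5767, 0.0723, 0.0155]
orientation: [-2.08, -2.354, -0.001]
contact_force: [0.6, 3.9, 2.5]
grip_width: 0.0599
gripper_force: 1.9
```

Call:
apply_moves:
  moves:
    - [0, 0, 0, -0.003, 0, 0, 0.4]
    - [0, 0, 0, -0.002, 0, 0, 0.4]
    - [0, 0, 0, -0.001, 0, 0, 0.4]
    - [0, 0, 0, -0.001, 0, 0, 0.4]
    - [0, 0, 0, -0.001, 0, 0, 0.4]
    - [0, 0, 0, -0.001, 0, 0, 0.4]
    - [0, 0, 0, 0, 0, 0, 0.4]
    - [0, 0, 0, 0, 0, 0, 0.4]

```text
clock: 4.03
tcp_pos: [0.5776, 0.064, 0.0153]
orientation: [2.08, 2.355, -0.0]
contact_force: [-0.9, 2.9, 1.5]
grip_width: 0.0598
gripper_force: 1.6
```

```bash
python3 plan.py -11 -17 15 0 1
python3 - <<'E'
from h import *
a=grab_frame('top');cv2.imwrite('pics/t2.png',a)
s=silhouettes('flat_bar','top');print([(x['p'],x['extent']) for x in s])
E
```

```text
t 4.03 jig p [-15.9 -17.4  15.3] F jig [-3.  -0.6  1.5] w 0.0598 turn left [ 0.    0.01 -0.  ] q [-0.44  0.63  0.29  1.95 -0.3   0.61  0.17]
[0.0, 0.0, -0.0] [-0.0049, 0.0004, 0.0003]
[]
```

Call:
apply_moves:
  moves:
    - [0, 0, 0, -0.002, 0, 0, 0.4]
    - [0, 0, 0, -0.001, 0, 0, 0.4]
    - [0, 0, 0, -0.001, 0, 0, 0.4]
    - [0, 0, 0, -0.001, 0, 0, 0.4]
    - [0, 0, 0, 0, 0, 0, 0.4]
    - [0, 0, 0, 0, 0, 0, 0.4]
    - [0, 0, 0, 0, 0, 0, 0.4]
    - [0, 0, 0, 0, 0, 0, 0.4]

```text
clock: 4.8
tcp_pos: [0.5781, 0.0586, 0.0152]
orientation: [2.08, 2.354, -0.001]
contact_force: [-0.4, 1.1, 0.5]
grip_width: 0.0597
gripper_force: 0.7
```

Call:
apply_moves:
  moves:
    - [0, 0, 0, -0.001, 0, 0, 0.4]
    - [0, 0, 0, -0.001, 0, 0, 0.4]
    - [0, 0, 0, -0.001, 0, 0, 0.4]
    - [0, 0, 0, -0.001, 0, 0, 0.4]
    - [0, 0, 0, 0, 0, 0, 0.4]
    - [0, 0, 0, 0, 0, 0, 0.4]
    - [0, 0, 0, 0, 0, 0, 0.4]
    - [0, 0, 0, 0, 0, 0, 0.4]

```text
clock: 5.47
tcp_pos: [0.5782, 0.0584, 0.0152]
orientation: [-2.075, -2.354, -0.003]
contact_force: [-1.0, 9.2, 2.6]
grip_width: 0.0597
gripper_force: 4.7
```

```bash
python3 plan.py -11 -17 15 0 1
python3 - <<'E'
from h import *
a=grab_frame('top');b=grab_frame('side')
cv2.imwrite('pics/tw2.png',np.hstack([cv2.resize(a[140:340,210:410],(400,400),interpolation=cv2.INTER_CUBIC),cv2.resize(b[220:420,230:430],(400,400),interpolation=cv2.INTER_CUBIC)]))
E
```

```text
t 5.47 jig p [-10.3 -17.5  15.2] F jig [-9.2  0.1  2.6] w 0.0597 turn left [-0.04 -0.19  0.12] q [-0.42  0.63  0.29  1.94 -0.3   0.61  0.19]
[-0.01, -0.03, 0.02] [0.0007, 0.0005, 0.0002]
```

View pics/tw2.png

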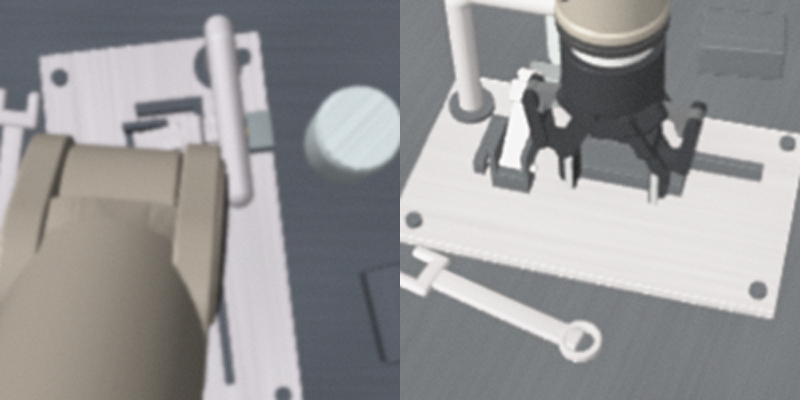

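Force rose to 9 N at x=-10, so the bar is against the fence. I'll back off and go to its near end with a left slant.

Call:
apply_moves:
  moves:
    - [0, 0, 0, 0.012, 0, 0, 0.4]
    - [0, 0, 0, 0.01, 0, -0.01, 0.4]
    - [0, 0, 0, 0, 0, -0.03, -1]
    - [0, 0, 0, 0, -0.015, -0.03, -1]
    - [0, 0, 0, 0, -0.02, 0, -1]
    - [0, 0, 0, 0, -0.02, 0, -1]
    - [0, 0, 0, 0, -0.02, 0, -1]
    - [0, 0, 0, 0, -0.015, 0, -1]

```text
clock: 6.23
tcp_pos: [0.485, 0.0655, 0.0859]
orientation: [2.08, 2.354, -0.001]
contact_force: [1.2, 0.3, -0.1]
grip_width: -0.0001
gripper_force: 0.0
```

```bash
python3 plan.py 15 -100 50 30 8;  python3 - <<'E'
from h import *
a=grab_frame('top');b=grab_frame('side');cv2.imwrite('pics/t3.png',a);cv2.imwrite('pics/s3.png',b)
E
```

```text
t 6.23 jig p [ -28.9 -109.1   85.9] F jig [-0.2  1.2 -0.1] w -0.0001 turn left [ -0.02 -29.98  -0.01] q [-0.56  0.4   0.36  2.13 -0.23  0.64  0.08]
[-0.0, -0.62, -0.0] [-0.0055, 0.0011, 0.0045]
[-0.0, -0.62, -0.0] [-0.0052, 0.0011, 0.0048]
[-0.0, -0.62, -0.0] [-0.0048, 0.0011, 0.0052]
[-0.0, -0.62, -0.0] [-0.0045, 0.0011, 0.0055]
[-0.0, -0.62, -0.0] [-0.0041, 0.0011, 0.0058]
[-0.0, -0.62, -0.0] [-0.0037, 0.0011, 0.006]
[-0.0, -0.62, -0.0] [-0.0033, 0.0011, 0.0062]
[-0.0, -0.62, -0.0] [-0.0029, 0.0011, 0.0064]
```

Call:
apply_moves:
  moves:
    - [0, -0.62, 0, -0.005, 0, 0.005, -1]
    - [0, -0.62, 0, -0.005, 0, 0.005, -1]
    - [0, -0.62, 0, -0.005, 0, 0.005, -1]
    - [0, -0.62, 0, -0.005, 0, 0.005, -1]
    - [0, -0.62, 0, -0.004, 0, 0.006, -1]
    - [0, -0.62, 0, -0.004, 0, 0.006, -1]
    - [0, -0.62, 0, -0.003, 0, 0.006, -1]
    - [0, -0.62, 0, -0.003, 0, 0.006, -1]

```text
clock: 7.0
tcp_pos: [0.4938, 0.0237, 0.0503]
orientation: [1.792, 2.03, -0.476]
contact_force: [-0.7, 0.4, -1.5]
grip_width: -0.0
gripper_force: 0.0
```

```bash
python3 plan.py 15 -108 19 30 4;  python3 - <<'E'
from h import *
a=grab_frame('top');b=grab_frame('side');cv2.imwrite('pics/t3.png',a);cv2.imwrite('pics/s3.png',b)
J=np.array([.5968,.0503,-1.447]);V={c:(cam(c),gray(x)) for c,x in(('top',a),('side',b))}
z=26;bb=[(-15,-50,z),(15,-50,z),(15,50,z),(-15,50,z)]
B0=np.r_[place(J,[(15,-17,0)])[0,:2],J[2]]
for c in V:
    B,e,n=edgefit(B0,[(bb[i],bb[(i+1)%4],[c]) for i in range(4)],V,rng=(4,3,2));d=B[:2]-J[:2];cc,s=np.cos(J[2]),np.sin(J[2])
    print(c,e,n,(cc*d[0]+s*d[1])*1e3,(-s*d[0]+cc*d[1])*1e3,np.degrees(B[2]-J[2]))
E
```

```text
t 7.0 jig p [  13.7 -105.5   50.3] F jig [-0.5 -0.7 -1.5] w -0.0 turn left [ 0.18 -0.07 -0.02] q [-1.03  0.67  0.69  2.14  0.16  0.62 -0.43]
[0.01, -0.0, -0.0] [0.0036, -0.0006, 0.0069]
[0.01, -0.0, -0.0] [0.0036, -0.0006, 0.0069]
[0.01, -0.0, -0.0] [0.0036, -0.0006, 0.0069]
[0.01, -0.0, -0.0] [0.0036, -0.0006, 0.0069]
top 1.509162933378394 119 19.280012505651843 -20.364851010215936 -0.032115591235691146
side 0.48713747439169974 51 22.165031411573324 -21.723884485994496 1.7703855232861914
```

Call:
apply_moves:
  moves:
    - [0, 0, 0, 0.004, -0.001, 0.007, -1]
    - [0, 0, 0, 0.004, 0, 0.007, -1]
    - [0, 0, 0, 0.004, 0, 0.007, -1]
    - [0, 0, 0, 0.003, 0, 0.006, -1]
    - [0, 0, 0, 0, 0.005, 0, -1]
    - [0, 0, 0, 0, 0.005, 0, -1]
    - [0, 0, 0, 0, 0.005, 0, -1]
    - [0, 0, 0, 0, 0.005, 0, -1]

```text
clock: 7.77
tcp_pos: [0.512, 0.0249, 0.0192]
orientation: [1.797, 2.032, -0.476]
contact_force: [0.2, 0.6, -1.1]
grip_width: 0.0004
gripper_force: 0.0
```

```bash
python3 plan.py 14 -24.5 19 30 8
```

```text
t 7.77 jig p [ 14.7 -87.3  19.2] F jig [-0.6  0.3 -1.1] w 0.0004 turn left [ 0.04 -0.27 -0.05] q [-0.97  0.74  0.65  2.1   0.13  0.58 -0.42]
[0.0, -0.01, -0.0] [0.0001, 0.0078, -0.0]
[0.0, -0.01, -0.0] [0.0001, 0.0078, -0.0]
[0.0, -0.01, -0.0] [0.0001, 0.0078, -0.0]
[0.0, -0.01, -0.0] [0.0001, 0.0078, -0.0]
[0.0, -0.01, -0.0] [0.0001, 0.0078, -0.0]
[0.0, -0.01, -0.0] [0.0001, 0.0078, -0.0]
[0.0, -0.01, -0.0] [0.0001, 0.0078, -0.0]
[0.0, -0.01, -0.0] [0.0001, 0.0078, -0.0]
```

Call:
apply_moves:
  moves:
    - [0, 0, 0, 0, 0.006, 0, -1]
    - [0, 0, 0, 0, 0.006, 0, -1]
    - [0, 0, 0, 0, 0.006, 0, -1]
    - [0, 0, 0, 0, 0.006, 0, -1]
    - [0, 0, 0, 0, 0.006, 0, -1]
    - [0, 0, 0, 0, 0.006, 0, -1]
    - [0, 0, 0, 0, 0.005, 0, -1]
    - [0, 0, 0, 0, 0.004, 0, -1]

```text
clock: 8.43
tcp_pos: [0.5563, 0.0305, 0.0188]
orientation: [1.796, 2.033, -0.477]
contact_force: [-4.1, 0.4, 1.4]
grip_width: 0.0001
gripper_force: 1.8
```

Call:
apply_moves:
  moves:
    - [0, 0, 0, 0, 0.003, 0, -1]
    - [0, 0, 0, 0, 0.003, 0, -1]
    - [0, 0, 0, 0, 0.003, 0, -1]
    - [0, 0, 0, 0, 0.002, 0, -1]
    - [0, 0, 0, 0, 0.002, 0, -1]
    - [0, 0, 0, 0, 0.001, 0, -1]
    - [0, 0, 0, 0, 0, 0, -1]
    - [0, 0, 0, 0, 0, 0, -1]

```text
clock: 9.1
tcp_pos: [0.5697, 0.0322, 0.0188]
orientation: [1.796, 2.033, -0.476]
contact_force: [-2.6, -0.9, 2.2]
grip_width: -0.0003
gripper_force: 1.2
```

```bash
python3 plan.py 14 -24.5 19 30 1
```

```text
t 9.1 jig p [ 14.6 -29.1  18.8] F jig [ 0.6 -2.7  2.2] w -0.0003 turn left [ 0.03 -0.25 -0.  ] q [-0.9   0.79  0.62  1.96  0.12  0.65 -0.38]
[0.01, -0.04, -0.0] [0.0004, 0.0046, -0.0004]
```

Call:
apply_moves:
  moves:
    - [0, 0, 0, 0, 0.002, 0, -1]
    - [0, 0, 0, 0, 0.002, 0, -1]
    - [0, 0, 0, 0, 0.001, 0, -1]
    - [0, 0, 0, 0, 0.001, 0, -1]
    - [0, 0, 0, 0, 0.001, 0, -1]
    - [0, 0, 0, 0, 0.001, 0, -1]
    - [0, 0, 0, 0, 0, 0, -1]
    - [0, 0, 0, 0, 0, 0, -1]

```text
clock: 9.77
tcp_pos: [0.5764, 0.0329, 0.0187]
orientation: [1.797, 2.033, -0.48]
contact_force: [-6.3, 0.4, 3.7]
grip_width: 0.0
gripper_force: 3.1
```

Call:
apply_moves:
  moves:
    - [0, 0, 0, 0, 0.001, 0, -1]
    - [0, 0, 0, 0, 0.001, 0, -1]
    - [0, 0, 0, 0, 0.001, 0, -1]
    - [0, 0, 0, 0, 0.001, 0, -1]
    - [0, 0, 0, 0, 0, 0, -1]
    - [0, 0, 0, 0, 0, 0, -1]
    - [0, 0, 0, 0, 0, 0, -1]
    - [0, 0, 0, 0, 0, 0, -1]

```text
clock: 10.43
tcp_pos: [0.5768, 0.0326, 0.0183]
orientation: [1.799, 2.034, -0.488]
contact_force: [-16.4, 2.7, 10.0]
grip_width: 0.0
gripper_force: 7.8
```

```bash
python3 plan.py 14 -24.5 19 30 1
```

```text
t 10.43 jig p [ 15.1 -22.   18.3] F jig [ -4.7 -16.   10. ] w 0.0 turn left [-0.51 -0.16  0.05] q [-0.89  0.8   0.62  1.94  0.11  0.67 -0.37]
[-0.09, -0.03, 0.01] [0.0006, -0.0025, -0.0012]
```

Call:
apply_moves:
  moves:
    - [0, 0, 0, 0, -0.004, 0, -1]
    - [0, 0, 0, 0, -0.016, 0, -1]
    - [0, 0, 0, 0, -0.03, -0.01, -1]
    - [0, 0, 0, 0, -0.03, -0.03, -1]
    - [0, 0, 0, 0, 0, -0.035, -1]
    - [0, 0, 0, 0.02, 0, -0.035, -1]
    - [0, 0, 0, 0.02, 0, -0.02, -1]
    - [0, 0, 0, 0, 0, 0, -1]

```text
clock: 11.1
tcp_pos: [0.4931, 0.1308, 0.1127]
orientation: [1.789, 2.042, -0.461]
contact_force: [0.6, 1.0, -0.6]
grip_width: 0.0004
gripper_force: 0.0
```

```bash
cat > chk.py <<'E'
from plan import *
plan((5,65,110),30,8)
a=grab_frame('top');b=grab_frame('side')
cv2.imwrite('pics/tx.png',a);cv2.imwrite('pics/sx.png',b)
V={c:(cam(c),gray(x)) for c,x in(('top',a),('side',b))}
out=[]
for c,im in(('top',a),('side',b)):
    im=cv2.resize(im,None,fx=4,fy=4,interpolation=cv2.INTER_CUBIC)
    def dr(p,pts,col):
        u=proj(V[c][0],place(p,pts));cv2.polylines(im,[np.round((u+.5)*4-.5).astype(int)],True,col,1)
    dr(J,[(0,-10,26),(30,-10,26),(30,90,26),(0,90,26)],(0,255,0))
    u=proj(V[c][0],place(J,[(15,40,20)]))[0]*4;x,y=np.clip(u.astype(int)-[200,250],0,None);out.append(im[y:y+500,x:x+400])
cv2.imwrite('pics/o2.png',np.hstack(out))
E
python3 chk.py
```

```text
t 11.1 jig p [-92.7 -93.  112.7] F jig [-0.9  0.7 -0.6] w 0.0004 turn left [ 0.62 -0.66  0.3 ] q [-1.19  0.59  0.7   2.02  0.13  0.87 -0.51]
[0.01, -0.01, 0.01] [-0.0106, 0.0196, 0.0065]
[0.01, -0.01, 0.01] [-0.0106, 0.0196, 0.0065]
[0.01, -0.01, 0.01] [-0.0105, 0.0197, 0.0065]
[0.01, -0.01, 0.01] [-0.0105, 0.0197, 0.0065]
[0.01, -0.01, 0.01] [-0.0105, 0.0197, 0.0064]
[0.01, -0.01, 0.01] [-0.0105, 0.0197, 0.0064]
[0.01, -0.01, 0.01] [-0.0105, 0.0197, 0.0064]
[0.01, -0.01, 0.01] [-0.0104, 0.0197, 0.0064]
```

View pics/o2.png

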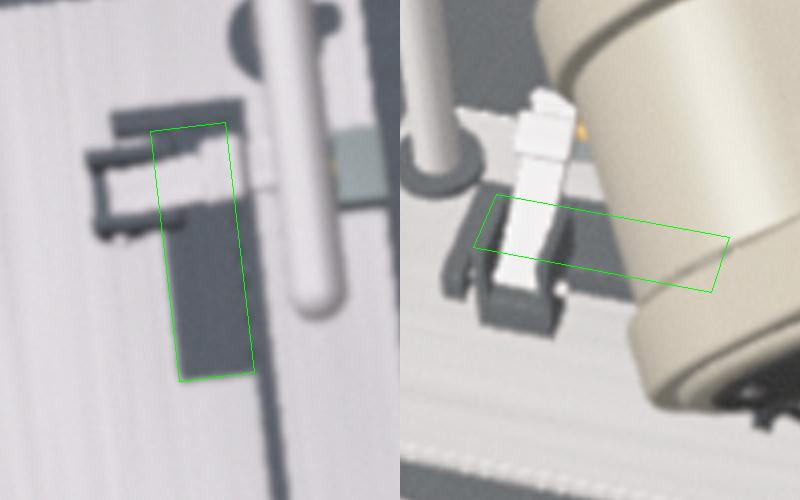

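```bash
cat > fit.py <<'E'
from plan import *
a=cv2.imread('pics/tx.png');V={'top':(cam('top'),gray(a))}
segs=[((0,-8,26),(0,42,26),['top']),((2,-10,26),(28,-10,26),['top'])]
P,e,n=edgefit(J.copy(),segs,V,rng=(3,2));d=P[:2]-J[:2];print('bar',jig_R()[:2,:2].T@d*1e3,np.degrees(P[2]-J[2]),e,n)
segs=[((30,-125,26),(30,-20,26),['top']),((38,-125,26),(38,-10,26),['top'])]
# fence: only lateral+yaw observable
P,e,n=edgefit(J.copy(),segs,V,rng=(3,2));d=P[:2]-J[:2];print('fence',jig_R()[:2,:2].T@d*1e3,np.degrees(P[2]-J[2]),e,n)
E
python3 fit.py
```

```text
bar [ 0.5097 -0.0899] -0.44958182510169103 0.04279483758574201 60
fence [ -2.057  653.4331] 0.3802328096705133 nan 0
  return _methods._mean(a, axis=axis, dtype=dtype,
  ret = ret.dtype.type(ret / rcount)
```

The top view shows the bar filling the corner outline, with its near end at (215,376) matching within about 0.5 mm. The yaw reads -0.45°, so I'll give the near end one more nudge into the fence with the slanted finger.

```bash
python3 plan.py -30 5 19 30 8
```

```text
t 11.2 jig p [-86.4 -95.2 111.7] F jig [ 1.5 -0.3  0.5] w -0.0 turn left [ 0.25 -0.36  0.11] q [-1.19  0.59  0.7   2.02  0.14  0.86 -0.51]
[0.01, -0.01, 0.0] [-0.0004, 0.0125, 0.0136]
[0.01, -0.01, 0.0] [-0.0004, 0.0125, 0.0136]
[0.01, -0.01, 0.0] [-0.0004, 0.0125, 0.0136]
[0.01, -0.01, 0.0] [-0.0004, 0.0125, 0.0136]
[0.01, -0.01, 0.0] [-0.0004, 0.0125, 0.0136]
[0.01, -0.01, 0.0] [-0.0004, 0.0125, 0.0136]
[0.01, -0.01, 0.0] [-0.0003, 0.0125, 0.0136]
[0.01, -0.01, 0.0] [-0.0003, 0.0125, 0.0136]
```

Call:
apply_moves:
  moves:
    - [0, 0, 0, 0, 0.02, 0.015, -1]
    - [0, 0, 0, 0, 0.02, 0.02, -1]
    - [0, 0, 0, 0, 0.02, 0.02, -1]
    - [0, 0, 0, 0, 0.02, 0.02, -1]
    - [0, 0, 0, 0, 0.02, 0.02, -1]
    - [0, 0, 0, 0, 0, 0.01, -1]
    - [0, 0, 0, 0, 0, 0, -1]
    - [0, 0, 0, 0, 0, 0, -1]

```text
clock: 11.87
tcp_pos: [0.5951, 0.0809, 0.0198]
orientation: [1.797, 2.031, -0.481]
contact_force: [0.7, 0.4, 0.3]
grip_width: -0.0001
gripper_force: 0.0
```

```bash
python3 plan.py -10 5 19 30 4
```

```text
t 11.87 jig p [-30.6   2.1  19.8] F jig [-0.3  0.7  0.3] w -0.0001 turn left [-0.14 -0.16 -0.06] q [-0.93  0.83  0.61  1.86  0.08  0.74 -0.39]
[-0.01, -0.01, -0.0] [-0.0044, 0.0007, 0.0027]
[-0.01, -0.01, -0.0] [-0.0044, 0.0007, 0.0027]
[-0.01, -0.01, -0.0] [-0.0044, 0.0007, 0.0027]
[-0.01, -0.01, -0.0] [-0.0044, 0.0007, 0.0027]
```

Move along jig +x (tool −x 0.87, +z 0.5).

Call:
apply_moves:
  moves:
    - [0, 0, 0, -0.004, 0, 0.003, -1]
    - [0, 0, 0, -0.004, 0, 0.003, -1]
    - [0, 0, 0, -0.004, 0, 0.002, -1]
    - [0, 0, 0, -0.004, 0, 0.002, -1]
    - [0, 0, 0, -0.002, 0, 0.001, -1]
    - [0, 0, 0, -0.002, 0, 0.001, -1]
    - [0, 0, 0, 0, 0, 0, -1]
    - [0, 0, 0, 0, 0, 0, -1]

```text
clock: 12.53
tcp_pos: [0.5989, 0.0596, 0.0198]
orientation: [1.796, 2.033, -0.477]
contact_force: [-0.3, -0.0, 0.2]
grip_width: -0.0001
gripper_force: 0.0
```

```bash
python3 plan.py -10 5 19 30 1
```

```text
t 12.53 jig p [-9.   3.2 19.8] F jig [-0.  -0.3  0.2] w -0.0001 turn left [ 0.01 -0.25 -0.01] q [-0.9   0.82  0.62  1.87  0.09  0.71 -0.36]
[0.0, -0.04, -0.0] [0.0013, 0.0018, 0.0002]
```

Call:
apply_moves:
  moves:
    - [0, 0, 0, 0.001, 0, 0.002, -1]
    - [0, 0, 0, -0.001, 0, 0.001, -1]
    - [0, 0, 0, -0.001, 0, 0, -1]
    - [0, 0, 0, -0.001, 0, 0.001, -1]
    - [0, 0, 0, -0.001, 0, 0, -1]
    - [0, 0, 0, -0.001, 0, 0.001, -1]
    - [0, 0, 0, 0, 0, 0, -1]
    - [0, 0, 0, 0, 0, 0, -1]

```text
clock: 13.2
tcp_pos: [0.5992, 0.0578, 0.0166]
orientation: [1.795, 2.038, -0.473]
contact_force: [-5.3, 10.2, 3.1]
grip_width: -0.0001
gripper_force: 5.4
```

```bash
python3 plan.py -10 5 19 30 1
```

```text
t 13.2 jig p [-7.1  3.3 16.6] F jig [-10.7  -4.    3.1] w -0.0001 turn left [ 0.06 -0.49  0.15] q [-0.9   0.83  0.61  1.88  0.09  0.7  -0.36]
[0.01, -0.08, 0.02] [0.0013, 0.0018, -0.0035]
```

Call:
apply_moves:
  moves:
    - [0, 0, 0, 0.006, 0, -0.003, -1]
    - [0, 0, 0, 0.01, 0, -0.02, -1]
    - [0, 0, 0, 0, 0, -0.035, -1]
    - [0, 0, 0, 0, 0.02, -0.035, -1]
    - [0, 0, 0, 0, 0.02, -0.03, -1]
    - [0, 0, 0, 0, 0.02, 0, -1]
    - [0, 0, 0, 0, 0.002, 0, -1]
    - [0, 0, 0, 0, 0, 0, -1]

```text
clock: 13.87
tcp_pos: [0.6527, 0.1352, 0.1165]
orientation: [1.796, 2.032, -0.477]
contact_force: [-0.6, -0.9, -0.2]
grip_width: 0.0006
gripper_force: 0.0
```

```bash
sed -i 's/plan((5,65,110),30,8)/plan((12,65,105),30,4)/' chk.py; python3 chk.py; python3 fit.py 2>/dev/null | head -1
python3 - <<'E'
from h import *
for c in('top','side'):
    s=silhouettes('strap',c);print([(x['p'],x['extent']) for x in s][:1])
E
```

```text
t 13.87 jig p [-77.4  66.  116.5] F jig [ 0.9 -0.7 -0.2] w 0.0006 turn left [ 0.04 -0.21 -0.06] q [-0.94  0.77  0.64  1.64  0.08  1.   -0.34]
[0.0, -0.01, -0.0] [-0.018, -0.0002, 0.0136]
[0.0, -0.01, -0.0] [-0.0179, -0.0002, 0.0136]
[0.0, -0.01, -0.0] [-0.0179, -0.0002, 0.0136]
[0.0, -0.01, -0.0] [-0.0179, -0.0002, 0.0137]
bar [ 0.6365 -0.2751] 0.20367496067235477 0.05489833906804434 60
[(0.65, [297.9, 208.8, 41.9, 16.7])]
[]
```

View pics/o2.png

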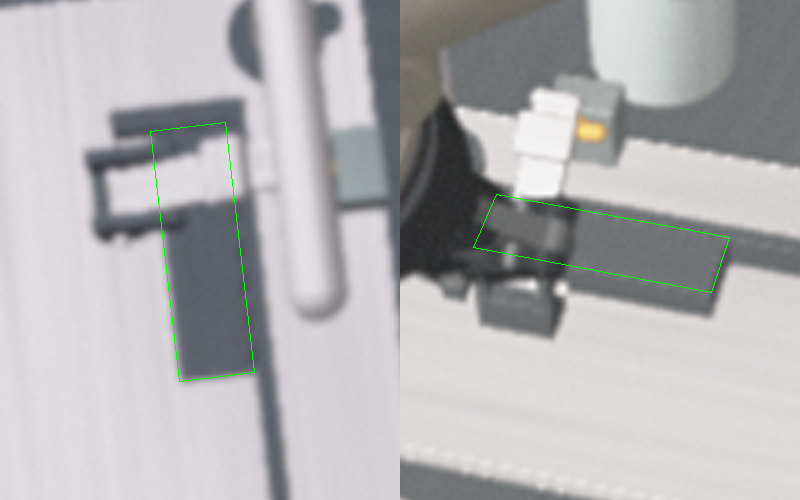

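The top view shows the bar seated in the corner outline, yaw about 0.2°. The side view shows the strap still raised, its pad near (545,135) in the crop. Now I'll tilt to 40° and hover up-left of the pad.

```bash
python3 plan.py 10 65 110 40 5
```

```text
t 14.07 jig p [-77.2  63.8 115.4] F jig [-0.3 -0.6 -0.5] w 0.0001 turn left [ -0.13 -10.19   0.03] q [-0.94  0.77  0.64  1.65  0.08  1.   -0.34]
[-0.0, -0.34, 0.0] [-0.0146, 0.0003, 0.0096]
[-0.0, -0.34, 0.0] [-0.0142, 0.0003, 0.0101]
[-0.0, -0.34, 0.0] [-0.0139, 0.0003, 0.0106]
[-0.0, -0.34, 0.0] [-0.0135, 0.0003, 0.0111]
[-0.0, -0.34, 0.0] [-0.0131, 0.0003, 0.0116]
```

Call:
apply_moves:
  moves:
    - [0, -0.34, 0, -0.015, 0, 0.01, -1]
    - [0, -0.34, 0, -0.014, 0, 0.01, -1]
    - [0, -0.34, 0, -0.014, 0, 0.011, -1]
    - [0, -0.34, 0, -0.014, 0, 0.011, -1]
    - [0, -0.34, 0, -0.013, 0.001, 0.012, -1]
    - [0, 0, 0, 0, 0, 0, -1]
    - [0, 0, 0, 0, 0, 0, -1]
    - [0, 0, 0, 0, 0, 0, -1]

```text
clock: 14.73
tcp_pos: [0.6639, 0.0485, 0.1102]
orientation: [1.689, 1.912, -0.613]
contact_force: [-0.2, -0.2, -0.2]
grip_width: -0.0002
gripper_force: 0.0
```

```bash
python3 plan.py 33 65 82 40 4
python3 - <<'E'
from h import *
a=grab_frame('top');b=grab_frame('side')
cv2.imwrite('pics/tw4.png',np.hstack([cv2.resize(a[150:270,230:350],(400,400),interpolation=cv2.INTER_CUBIC),cv2.resize(b[200:350,220:370],(400,400),interpolation=cv2.INTER_CUBIC)]))
E
```

```text
t 14.73 jig p [ 10.1  66.4 110.2] F jig [ 0.2 -0.2 -0.2] w -0.0002 turn left [ 0.02 -0.06  0.01] q [-0.94  0.85  0.72  1.69  0.19  0.94 -0.37]
[0.0, -0.0, 0.0] [0.0001, -0.0004, 0.0091]
[0.0, -0.0, 0.0] [0.0001, -0.0004, 0.0091]
[0.0, -0.0, 0.0] [0.0001, -0.0004, 0.0091]
[0.0, -0.0, 0.0] [0.0001, -0.0004, 0.0091]
```

View pics/tw4.png

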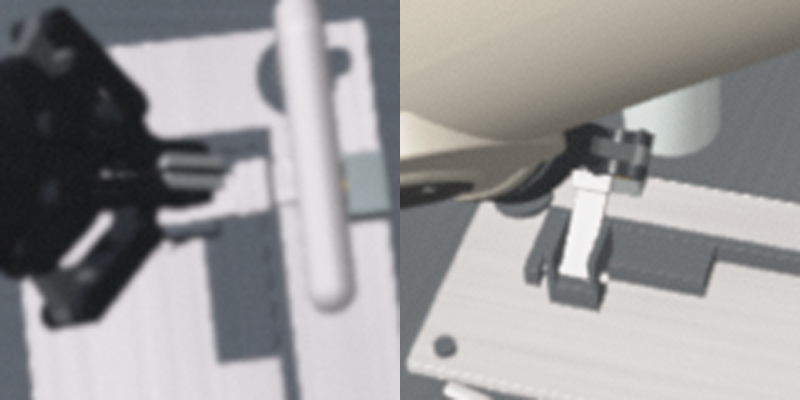

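The top view shows the fingertips at (195,170), left of the rest and in line with the pad. The gripper is clear of the rest. I'll go in along the slant.

Call:
apply_moves:
  moves:
    - [0, 0, 0, 0, -0.001, 0.008, -1]
    - [0, 0, 0, 0, 0, 0.008, -1]
    - [0, 0, 0, 0, 0, 0.008, -1]
    - [0, 0, 0, 0, 0, 0.006, -1]
    - [0, 0, 0, 0, 0, 0.004, -1]
    - [0, 0, 0, 0, 0, 0.003, -1]
    - [0, 0, 0, 0, 0, 0, -1]
    - [0, 0, 0, 0, 0, 0, -1]

```text
clock: 15.5
tcp_pos: [0.6657, 0.0243, 0.0819]
orientation: [1.689, 1.912, -0.614]
contact_force: [0.6, -0.0, -0.0]
grip_width: -0.0001
gripper_force: 0.0
```

```bash
python3 plan.py 42.6 65 66 40 4; python3 plan.py 48.4 65 48 40 8
```

```text
t 15.5 jig p [34.3 65.2 81.9] F jig [ 0.1  0.6 -0. ] w -0.0001 turn left [-0.01 -0.04 -0.  ] q [-0.91  0.88  0.71  1.71  0.19  0.87 -0.37]
[-0.0, -0.0, -0.0] [0.001, -0.0, 0.0044]
[-0.0, -0.0, -0.0] [0.001, -0.0, 0.0044]
[-0.0, -0.0, -0.0] [0.001, -0.0, 0.0044]
[-0.0, -0.0, -0.0] [0.001, -0.0, 0.0044]
t 15.5 jig p [34.3 65.2 81.9] F jig [ 0.1  0.6 -0. ] w -0.0001 turn left [-0.01 -0.04 -0.  ] q [-0.91  0.88  0.71  1.71  0.19  0.87 -0.37]
[-0.0, -0.0, -0.0] [0.0014, -0.0, 0.0044]
[-0.0, -0.0, -0.0] [0.0014, -0.0, 0.0044]
[-0.0, -0.0, -0.0] [0.0014, -0.0, 0.0044]
[-0.0, -0.0, -0.0] [0.0014, -0.0, 0.0044]
[-0.0, -0.0, -0.0] [0.0014, -0.0, 0.0044]
[-0.0, -0.0, -0.0] [0.0014, -0.0, 0.0044]
[-0.0, -0.0, -0.0] [0.0014, -0.0, 0.0044]
[-0.0, -0.0, -0.0] [0.0014, -0.0, 0.0044]
```

Call:
apply_moves:
  moves:
    - [0, 0, 0, 0.001, 0, 0.004, -1]
    - [0, 0, 0, 0.001, 0, 0.004, -1]
    - [0, 0, 0, 0.001, 0, 0.004, -1]
    - [0, 0, 0, 0.001, 0, 0.004, -1]
    - [0, 0, 0, 0.001, 0, 0.004, -1]
    - [0, 0, 0, 0.001, 0, 0.004, -1]
    - [0, 0, 0, 0, 0, 0, -1]
    - [0, 0, 0, 0, 0, 0, -1]

```text
clock: 16.17
tcp_pos: [0.6665, 0.0138, 0.059]
orientation: [1.689, 1.912, -0.615]
contact_force: [-0.9, 0.5, 0.2]
grip_width: 0.0002
gripper_force: 0.0
```

```bash
python3 plan.py 48.4 65 48 40 1
```

```text
t 16.17 jig p [44.9 64.6 59. ] F jig [-0.6 -0.8  0.2] w 0.0002 turn left [-0.06 -0.06  0.02] q [-0.89  0.91  0.7   1.72  0.19  0.83 -0.37]
[-0.01, -0.01, 0.0] [0.0044, 0.0004, 0.0107]
```

Run:
```python
from plan import *
b=grab_frame('side');a=grab_frame('top')
K=cam('side');im=cv2.resize(b,None,fx=5,fy=5,interpolation=cv2.INTER_CUBIC)
for th,col in((0,(255,0,0)),(.2,(0,255,0)),(.4,(0,0,255))):
    C,S=np.cos(th),np.sin(th);u=proj(K,place(J,[(-16+C*q-S*11,y,32+S*q+C*11) for q,y in((49,53),(67,53),(67,77),(49,77))]))
    cv2.polylines(im,[np.round((u+.5)*5).astype(int)],True,col,1)
u=proj(K,place(J,[(45,65,50)]))[0]*5;x,y=u.astype(int)-200
cv2.imwrite('pics/s5.png',np.hstack([im[y:y+400,x:x+400],cv2.resize(a[150:270,230:350],(400,400),interpolation=cv2.INTER_CUBIC)]))
```

```text
(no output)
```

View pics/s5.png

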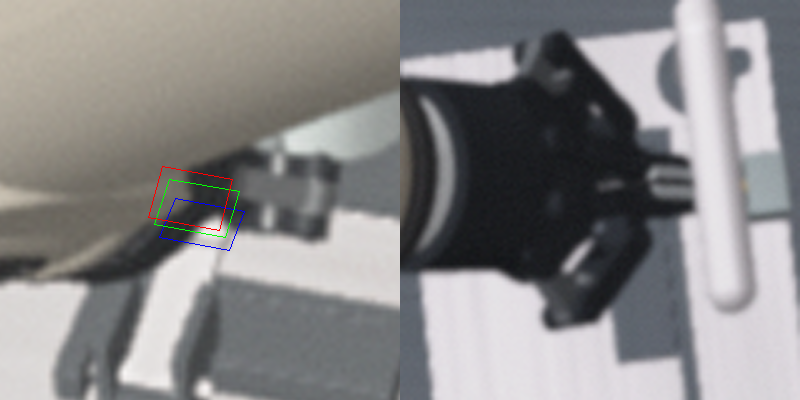

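Call:
apply_moves:
  moves:
    - [0, 0, 0, 0.001, 0, 0.003, -1]
    - [0, 0, 0, 0.001, 0, 0.002, -1]
    - [0, 0, 0, 0.001, 0, 0.002, -1]
    - [0, 0, 0, 0.001, 0, 0.002, -1]
    - [0, 0, 0, 0, 0, 0, -1]
    - [0, 0, 0, 0, 0, 0, -1]
    - [0, 0, 0, 0, 0, 0, -1]
    - [0, 0, 0, 0, 0, 0, -1]

```text
clock: 16.93
tcp_pos: [0.6673, 0.0113, 0.0501]
orientation: [1.689, 1.912, -0.614]
contact_force: [-1.0, 1.5, 3.5]
grip_width: -0.0001
gripper_force: 1.4
```

```bash
python3 plan.py 48.4 65 48 40 1
```

```text
t 16.93 jig p [47.4 65.1 50.1] F jig [-1.6 -0.8  3.5] w -0.0001 turn left [ 0.   -0.06  0.01] q [-0.88  0.92  0.7   1.73  0.18  0.82 -0.38]
[0.0, -0.01, 0.0] [0.0006, -0.0001, 0.0023]
```

Call:
apply_moves:
  moves:
    - [0, 0, 0, 0.001, 0, 0.001, -1]
    - [0, 0, 0, 0.001, 0, 0.002, -1]
    - [0, 0, 0, 0.001, 0, 0.001, -1]
    - [0, 0, 0, 0.001, 0, 0.002, -1]
    - [0, 0, 0, 0, 0, 0, -1]
    - [0, 0, 0, 0, 0, 0, -1]
    - [0, 0, 0, 0, 0, 0, -1]
    - [0, 0, 0, 0, 0, 0, -1]

```text
clock: 17.6
tcp_pos: [0.6679, 0.0105, 0.0469]
orientation: [1.689, 1.909, -0.615]
contact_force: [-12.8, 11.8, 32.1]
grip_width: -0.0003
gripper_force: 16.0
```

```bash
python3 plan.py 48.4 65 44 40 1
```

```text
t 17.6 jig p [48.3 65.6 46.9] F jig [-13.3 -11.3  32.1] w -0.0003 turn left [-0.02  0.09 -0.07] q [-0.88  0.93  0.7   1.72  0.18  0.81 -0.38]
[-0.0, 0.01, -0.01] [0.0018, -0.0006, 0.0023]
```

32 N at what should be the shut height. I'll back off along the slant and look.

Call:
apply_moves:
  moves:
    - [0, 0, 0, 0, 0, -0.005, -1]
    - [0, 0, 0, 0, 0, -0.015, -1]
    - [0, 0, 0, 0, 0, -0.03, -1]
    - [0, 0, 0, 0, 0, -0.035, -1]
    - [0, 0, 0, 0, 0, -0.035, -1]
    - [0, 0, 0, 0.02, 0, -0.03, -1]
    - [0, 0, 0, 0.03, 0, -0.02, -1]
    - [0, 0, 0, 0.03, 0, 0, -1]

```text
clock: 18.27
tcp_pos: [0.6484, 0.1843, 0.1247]
orientation: [1.689, 1.914, -0.602]
contact_force: [0.9, 0.5, -0.6]
grip_width: -0.0001
gripper_force: 0.0
```

```bash
python3 - <<'E'
from plan import *
plan((-60,65,110),40,1)
b=grab_frame('side');a=grab_frame('top');cv2.imwrite('pics/tx.png',a);cv2.imwrite('pics/sx.png',b)
out=[]
for c,im,s in(('side',b,4),('top',a,4)):
    K=cam(c);im=cv2.resize(im,None,fx=s,fy=s,interpolation=cv2.INTER_CUBIC)
    for th,col in((0,(255,0,0)),(.3,(0,0,255))):
        C,S=np.cos(th),np.sin(th);u=proj(K,place(J,[(-16+C*q-S*11,y,32+S*q+C*11) for q,y in((49,53),(67,53),(67,77),(49,77))]))
        cv2.polylines(im,[np.round((u+.5)*s).astype(int)],True,col,1)
    u=proj(K,place(J,[(30,40,30)]))[0]*s;x,y=u.astype(int)-200;out.append(im[y:y+400,x:x+400])
cv2.imwrite('pics/s6.png',np.hstack(out))
E
python3 fit.py 2>/dev/null|head -1
```

```text
t 18.27 jig p [-126.6   67.8  124.7] F jig [-0.4  0.9 -0.6] w -0.0001 turn left [ 0.41 -0.32 -0.1 ] q [-1.07  0.88  0.7   1.56  0.14  1.13 -0.46]
[0.07, -0.05, -0.02] [-0.0419, -0.0031, 0.0538]
bar [ 0.6387 -0.2681] -0.04016328839183998 0.06538948822658992 60
```

View pics/s6.png

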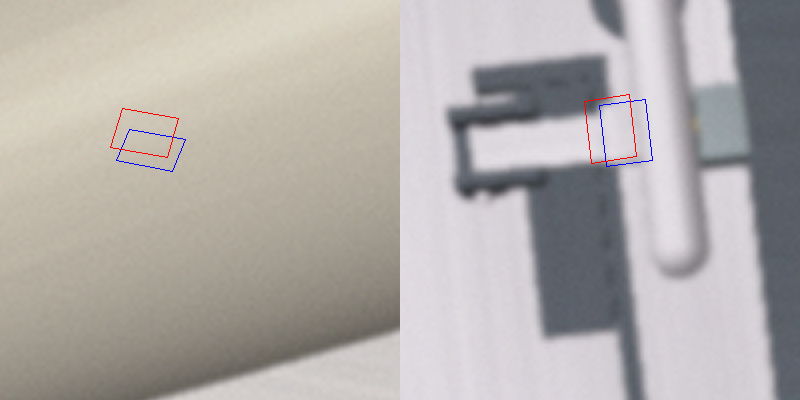

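The top view shows the strap lower and level: its pad edge at (600,130) meets the "shut" outline and runs on under the rest. The bar's yaw is about 0°. The arm blocks the side view, so I'll move it clear and measure the strap angle numerically.

Call:
apply_moves:
  moves:
    - [0, 0, 0, 0.03, -0.02, -0.03, -1]
    - [0, 0, 0, 0.02, -0.035, -0.01, -1]
    - [0, 0, 0, 0, -0.04, 0, -1]
    - [0, 0, 0, 0, -0.04, 0, -1]
    - [0, 0, 0, 0, -0.04, 0, -1]
    - [0, 0, 0, 0, -0.03, 0, -1]
    - [0, 0, 0, 0, -0.02, 0, -1]
    - [0, 0, 0, 0, 0, 0, -1]

```text
clock: 19.03
tcp_pos: [0.4139, 0.2096, 0.1194]
orientation: [1.686, 1.915, -0.619]
contact_force: [-0.1, -0.3, -1.1]
grip_width: -0.0002
gripper_force: 0.0
```

```bash
cat > ang.py <<'E'
from plan import *
plan((-60,65,110),40,1,False)
cv2.imwrite('pics/sx.png',grab_frame('side'));cv2.imwrite('pics/tx.png',grab_frame('top'))
for c in('side','top'):
    for n in('strap','flat_bar'):
        print(c,n,[(x['p'],x['extent']) for x in silhouettes(n,c)][:1])
def pts(th):
    C,S=np.cos(th),np.sin(th);f=lambda q,y,z:(-16+C*q-S*z,65+y,32+S*q+C*z)
    L=[((78,-9,3),(78,9,3)),((49,-12,11),(67,-12,11)),((49,12,11),(67,12,11)),((67,-12,11),(67,12,11)),((49,-12,11),(49,12,11)),((67,9,3),(78,9,3)),((67,-9,3),(78,-9,3))]
    return [np.array(f(*a))*(1-t)+np.array(f(*b))*t for a,b in L for t in np.linspace(0,1,15)]
for nm in('side','sx'):
    g=gray(cv2.imread(f'pics/{nm}.png'));G=np.hypot(cv2.Sobel(g,5,1,0),cv2.Sobel(g,5,0,1));best=[]
    for th in np.arange(-.05,.9,.025):
        sc=max((cv2.remap(G,(u[:,0]+dx).astype(np.float32),(u[:,1]+dy).astype(np.float32),1).mean(),) for u in [proj(cam('side'),place(J,pts(th)))] for dx in(-1,0,1) for dy in(-1,0,1))
        best.append((round(sc[0],1),round(th,3)))
    print(nm,sorted(best)[::-1][:5])
E
python3 ang.py; python3 fit.py 2>/dev/null|head -1
```

```text
t 19.03 jig p [-180.7 -161.8  119.4] F jig [ 0.3 -0.1 -1.1] w -0.0002 turn left [-0.15  0.03  0.21] q [-1.46  0.68  0.72  1.98  0.13  1.07 -0.72]
side strap [(0.58, [292.9, 285.4, 23.1, 33.7])]
side flat_bar [(0.6, [309.7, 296.9, 50.6, 26.2])]
top strap [(0.95, [299.8, 209.6, 45.1, 17.5])]
top flat_bar [(0.84, [299.9, 228.4, 24.0, 60.9])]
side [(np.float32(161.8), np.float64(0.525)), (np.float32(160.1), np.float64(0.5)), (np.float32(158.7), np.float64(0.65)), (np.float32(158.5), np.float64(0.55)), (np.float32(157.8), np.float64(0.625))]
sx [(np.float32(89.1), np.float64(0.375)), (np.float32(88.5), np.float64(0.4)), (np.float32(87.5), np.float64(0.35)), (np.float32(87.1), np.float64(0.325)), (np.float32(86.6), np.float64(0.425))]
bar [ 0.674  -0.3736] 0.2477099755453646 0.06586041718111289 60
```

Run:
```python
from plan import *
from bench import silhouettes
def box(th,c):
    C,S=np.cos(th),np.sin(th);P=[(-16+C*q-S*z,65+y,32+S*q+C*z) for q in(78,) for y in(-9,9) for z in(-3,3)]+[(-16+C*q-S*z,65+y,32+S*q+C*z) for q in(49,67) for y in(-12,12) for z in(3,11)]
    u=proj(cam(c),place(J,P));return u[:,0].min(),u[:,0].max(),u[:,1].min(),u[:,1].max()
for th in(0,.1,.2,.3,.5,.6): print(th,np.round(box(th,'side'),1),np.round(box(th,'top'),1))
# row profile along strap centre in the side image
for nm in('side','sx'):
    g=gray(cv2.imread(f'pics/{nm}.png'));h=cv2.cvtColor(cv2.imread(f'pics/{nm}.png'),cv2.COLOR_BGR2GRAY)
    for c in(290,294,298): print(nm,c,h[248:304:2,c])
s=silhouettes('strap','side')[0];m=s['mask'];r_=np.where(m.any(1))[0];print([(int(y),int(np.where(m[y])[0].min()),int(np.where(m[y])[0].max())) for y in r_[::3]])
```

```text
0 [287.1 304.7 264.5 279.2] [308.6 328.6 198.8 216. ]
0.1 [286.7 304.4 261.6 277.4] [307.7 328.6 198.3 215.7]
0.2 [286.1 304.1 259.1 275.9] [306.5 328.2 197.8 215.4]
0.3 [285.5 303.6 256.9 274.6] [305.  327.2 197.4 215.1]
0.5 [284.1 302.2 253.7 272.9] [301.  323.8 196.8 214.8]
0.6 [283.3 301.3 252.7 272.5] [298.6 321.3 196.6 214.7]
side 290 [119 120 118 200 247 245 240 244 243 243 245 240 242 245 245 245 245 245
 245 245 245 245 246 242 210 167 160 185]
side 294 [120 120 135 174 244 242 235 243 244 243 244 245 233 245 245 246 246 245
 242 202 157 124 120 108  88  79  76  91]
side 298 [124 136 180 183 237 244 244 241 242 237 224 210 184 217 221 228 218 125
 115  93  80  81  86  92 133 196 220 211]
sx 290 [118 116 117 117 120 118 118 191 227 221 224 225 227 240 214 223 226 227
 225 226 225 225 225 213 175 148 140 169]
sx 294 [117 120 130 161 180 182 171 221 211 221 222 223 225 233 222 218 226 226
 213 176 144 119 116 105  86  79  73  87]
sx 298 [120 133 173 174 177 193 168 210 221 201 228 223 224 229 232 210 226 208
 112  91  81  76  79  77  91 109 111 124]
[(266, 295, 298), (269, 290, 304), (272, 289, 303), (275, 288, 302), (278, 290, 300), (281, 288, 299), (284, 287, 294), (287, 286, 293), (290, 285, 292), (293, 284, 290), (296, 283, 289), (299, 282, 289)]
```

```bash
python3 -c "
from bench import order;print(order.hand_in())"
```

```text
the job is handed in; nothing more can be done
None
```

I pushed the bar into the corner against the fence and stop, pressed the strap down, and handed the job in at about 19 s. After I backed off, the strap stayed down at about 0 rad, and the bar measured within about 0.7 mm and 0.3° of square. I didn't re-measure the wrench, tin and block, but nothing I did should have touched them.

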